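Socket sort: from the catch rail to the colour cups, drive end up

TASK

Pull the red-sleeved and the blue-sleeved socket up off the spring-catch rail and put each into the turntable cup of its own colour, turned over so that it stands on its open nut end with the square-drive end up, ready for the ratchet. A hand cannot make the half turn in one grasp, so a socket can be laid on the shelf part-way and taken up again another way. Leave the black-sleeved socket on the rail and do not disturb the other things on the shelf.

Things in the scene. Friction and masses are not known exactly. Their poses are not given: they have to be found in the camera images.
- socket_red: loose deep socket, red sleeve, 85 mm long, 0.2 kg. Origin: centre of its square-drive end; +z along its axis to the open nut end (mouth). z 0-18 mm: chrome drive end 24 mm across with a groove; 18-48: eight-sided coloured sleeve, 30 mm across flats (does not roll); 48-85: bare chrome, 28 mm across. Caught on the rail drive end down: pull straight up with 10-15 N for 12 mm.
- socket_blue: loose deep socket, blue sleeve, 85 mm long, 0.2 kg. Origin: centre of its square-drive end; +z along its axis to the open nut end (mouth). z 0-18 mm: chrome drive end 24 mm across with a groove; 18-48: eight-sided coloured sleeve, 30 mm across flats (does not roll); 48-85: bare chrome, 28 mm across. Caught on the rail drive end down: pull straight up with 10-15 N for 12 mm.
- socket_black: the same deep socket with a black sleeve, also caught on the rail, same origin and axes; it stays on the rail.
- socket_red_mouth (a point): centre of the open nut end of the red-sleeved socket, 85 mm from its drive end
- socket_blue_mouth (a point): centre of the open nut end of the blue-sleeved socket, 85 mm from its drive end
- rail: fixed aluminium socket rail, 260 mm along its x, 56 mm along y; origin at the centre of its underside; floor 12 mm, side walls 32 mm above the shelf. Three spring-catch stations at x = -80, 0 and +80 mm, one socket on each; which is where varies.
- turntable_base: fixed foot of the turntable; origin on its axis, on the shelf. The disc (244 mm across, top 18 mm up) turns at a light push and carries six fixed cups, 50 mm outside, on a circle of 87 mm radius: red, yellow, blue, green, white, grey anticlockwise from above. Red and blue are empty, the others hold a few nuts.
- cup_red (a point): centre of the inner floor of the red cup (red plastic, inside 44 mm across, 38 mm deep, wall 3 mm, rim 60 mm above the shelf).
- cup_blue (a point): centre of the inner floor of the blue cup (blue plastic, inside 44 mm across, 38 mm deep, wall 3 mm, rim 60 mm above the shelf).
- ratchet_screwdriver: ratchet screwdriver with black handle and steel shaft, 220 mm long, 30 mm high, lying along its x; origin under its middle. Leave alone.
- glass_jar: green glass jar with steel screw lid, 76 mm across, 101 mm high; origin at the centre of its underside. Leave alone.
- tape_roll: roll of yellow tape lying flat, 100 mm across, 24 mm high; origin at the centre of its underside. Leave alone.
- tape_measure: orange tape measure, 70 x 35 x 65 mm high; origin at the centre of its underside. Leave alone.
- paint_tin: small paint tin, 80 mm across, 55 mm high; origin at the centre of its underside. Leave alone.

How it is judged:
By the outcome, as a careful person would: the job done as asked, in the order asked, and still so for the second after the job is handed in, with the robot touching nothing.
It also fails if it takes over 72 s, if anything falls off the work surface, if the arm or the gripper's body presses on something with over 40 N, if the wrist force passes 120 N, or if a joint passes its speed limit or range.

ROBOT

A 7-joint arm with a two-finger parallel gripper is mounted at the origin on the work surface. World frame = base frame: x ahead of the robot, y to its left, z up, the work surface at z = 0. Lengths are in m, angles in degrees, forces in N, time in s.
With the tool pointing down it reaches from about 0.35 to 0.775 m from the base axis. Payload 3.1 kg.
Tool frame: the origin (TCP) lies on the centre line of the jaws, within the pads' length; the fingertips stand 17 mm ahead of it and the grasp point (between the pads) lies 2 mm behind it (robot.tip_reach is the distance from the TCP to the fingertips, in m); z points along the fingers, y is the direction in which the jaws open and shut (so a half turn about z gives the same grasp; the last joint's range is limited). The gripper opens to 85 mm and grips with 20 to 120 N. Pads are 22 mm wide; open, the fingers measure 114 mm over their backs; the gripper's body (76 mm by 85 mm) begins 54 mm behind the grasp point. The pads swing forward as they close: fully open they stand 13 mm farther back than shut.
Start: joints at [-65.586, 17.813, 0.802, 86.603, -0.252, 75.585, -1.558], TCP at [0.248, 0.491, 0.248] pointing down, gripper open.
Joint ranges: [-154.91, 154.91], [-16.99, 109.72], [-72.82, 74.43], [7.12, 147.25], [-82.49, 262.49], [11.32, 116.49], [-174.64, 174.64]. Speed limits (degrees/s): [159.86, 159.86, 180, 180, 180, 180, 180].

INTERFACE

Orientations are given as [roll, pitch, yaw] about the fixed x, y, z axes, in that order (R = Rz(yaw) Ry(pitch) Rx(roll)).
In Python, from station import robot, fingers, vision, workorder, recognise gives the robot as it stands. Calls block until the motion is done:
- robot.move_to(position, orientation): joint-space move of the TCP to a pose.
- robot.line_to(position, orientation=None, velocity=0.15, f_stop=None): straight line of the TCP; orientation=None keeps the orientation; velocity is the mean speed in m/s. With f_stop (N) it stops when the force on the tool has changed by that much, and returns True; else False.
- robot.move_j(angles): joint-space move.
- fingers.gripper_to(opening, force=None): opening from 0.0 (shut) to 1.0 (fully open); force is the grip in N (None keeps the last); returns when the fingers have stopped.
- robot.pause(seconds).
- robot.inverse_kinematics(position, orientation): joint angles nearest the present ones, or None.
- vision.grab_frame(name): name is "scene" or "top"; returns the picture (400x640x3 uint8, red, green, blue); there is no depth.
- vision.calibration(name): a dict with "mtx" (3x3 intrinsics, pixels), "k1" (the pictures are not rectified: a ray, as slopes to the right and down, at radius r is drawn at 1 + k1 r^2 times it, then the intrinsics apply), "extrinsics" (4x4, takes a point from world to camera coordinates). Camera axes: x right, y up, looking along -z (the intrinsics and any distortion apply to the point x, -y, -z); pixel columns grow to the right and rows downward; lengths in m; the calibration is good to about 2 mm. A picture is of the moment at which its call begins. calibration takes no time and is no camera call.
A pose or a line that the arm cannot do raises robot.PlanningError and nothing moves.
- workorder.close_job(): hands the job in, once; it reports no verdict.
Trained networks look in the newest picture that a camera, given by its name, has taken for a name from the list of things; names that differ only in an ending like _2 or _b are one class to them, and where a whole thing is asked for, a point or a joint stands for the part that bears it (a point fixed in the world has none). Each returns a list of dicts, best first, with "p" (0 to 1); they miss things now and then, are a little off and sometimes report something else, mostly with a low value. They report only what shows in the picture. A call takes as long as a camera call.
- recognise(label, camera): "rect" ([centre column, centre row, width, height] in pixels, round what is visible of it).
Readings, each from a call of its own:
- robot.current_time_s(): time.
- robot.current_joint_positions(): joint angles.
- robot.current_dq(): joint speeds.
- robot.current_joint_torque(): joint torques, N m.
- robot.current_tool_pos(): TCP position.
- robot.current_eef_rot(): TCP orientation.
- robot.current_contact_force(): force on the tool from outside, world axes, zero at the start.
- robot.current_torque(): the same for the moment, N m.
- robot.current_finger_gap(): opening from 0.0 (shut) to 1.0 (fully open).
Only numpy, scipy, OpenCV 4.12 (cv2) and the standard library are available. Lean on these libraries where they do the work, as an engineer would, in place of code of your own. Each camera call takes 0.05 s, during which the arm holds its last target. There are 200 camera calls.

## Working session

There is one attempt and no reset: what is moved stays moved. The work goes in short steps, each a Python script; the robot and the scene stay as the last script left them, time stands still between calls to the robot, and variables do not carry over. Pictures are saved under pics/ and viewed, about 8 in all and at most 12, crops included, and the job is handed in when it is done.

```bash
ls; mkdir -p pics; cat > h.py <<'E'
import numpy as np, cv2
from station import robot, fingers, vision, workorder, recognise
def ray(cam,u,v):
    c=vision.calibration(cam);M=np.array(c["mtx"]);E=np.array(c["extrinsics"]);k=c["k1"]
    d=np.array([(u-M[0,2])/M[0,0],(v-M[1,2])/M[1,1]]);s=d.copy()
    for _ in range(30): s=d/(1+k*(s@s))
    R=E[:3,:3];o=-R.T@E[:3,3]
    return o,R.T@np.array([s[0],-s[1],-1])
def at_z(cam,u,v,z):
    o,d=ray(cam,u,v);return o+d*(z-o[2])/d[2]
def proj(cam,p):
    c=vision.calibration(cam);M=np.array(c["mtx"]);E=np.array(c["extrinsics"])
    q=E[:3,:3]@np.array(p)+E[:3,3];s=np.array([q[0],-q[1]])/-q[2];s=s*(1+c["k1"]*(s@s))
    return np.array([M[0,0]*s[0]+M[0,2],M[1,1]*s[1]+M[1,2]])
def save(cam,name,crop=None,f=1):
    im=vision.grab_frame(cam)
    if crop: a,b,c,d=crop;im=im[b:d,a:c]
    im=cv2.resize(im,None,fx=f,fy=f,interpolation=cv2.INTER_CUBIC)
    cv2.imwrite(f"pics/{name}.png",im[:,:,::-1])
E
python3 - <<'E'
from h import *
a=vision.grab_frame("top");b=vision.grab_frame("scene")
cv2.imwrite("pics/a.png",a[:,:,::-1]);cv2.imwrite("pics/b.png",b[:,:,::-1])
for c in("top","scene"):
    E=np.array(vision.calibration(c)["extrinsics"]);print(c,-E[:3,:3].T@E[:3,3],ray(c,320,200)[1].round(2))
    for n in("socket_red","socket_blue","socket_black","rail","turntable_base","cup_red","cup_blue","ratchet_screwdriver","glass_jar","tape_roll","tape_measure","paint_tin"):
        print(n,[(np.round(r["rect"],1).tolist(),round(r["p"],2)) for r in recognise(n,c)[:2]])
E
```

```text
pics
top [0.32754803 0.01053172 1.43491604] [ 0.18 -0.01 -0.98]
socket_red [([401.6, 212.6, 74.9, 73.6], 0.52)]
socket_blue []
socket_black [([235.2, 193.4, 7.6, 14.6], 0.4), ([241.8, 216.2, 10.7, 10.6], 0.37)]
rail [([241.3, 217.2, 33.1, 82.3], 0.94)]
turntable_base [([402.8, 214.1, 73.3, 66.7], 0.75)]
cup_red [([402.5, 212.2, 74.6, 72.3], 0.69), ([402.9, 213.3, 75.0, 72.5], 0.61)]
cup_blue [([403.6, 211.7, 75.1, 75.6], 0.67)]
ratchet_screwdriver [([343.6, 150.4, 58.4, 25.5], 0.57)]
glass_jar [([223.7, 153.2, 29.7, 30.3], 0.77)]
tape_roll [([176.4, 255.9, 31.5, 33.6], 0.57)]
tape_measure [([223.2, 151.7, 31.4, 30.4], 0.72), ([241.6, 218.2, 30.1, 81.5], 0.61)]
paint_tin [([410.6, 149.0, 25.4, 23.8], 0.73)]
scene [ 1.62896215 -0.10920997  0.81844049] [-0.83  0.09 -0.55]
socket_red [([398.6, 202.6, 11.9, 28.1], 0.72)]
socket_blue [([388.0, 190.6, 10.7, 28.3], 0.6)]
socket_black []
rail [([398.5, 214.8, 43.4, 50.9], 0.75)]
turntable_base [([235.8, 224.7, 80.7, 52.2], 0.65), ([433.5, 243.1, 27.3, 40.5], 0.26)]
cup_red [([235.0, 224.3, 79.6, 52.8], 0.59)]
cup_blue [([235.6, 224.2, 76.2, 57.1], 0.67)]
ratchet_screwdriver [([299.6, 266.5, 66.9, 25.4], 0.62)]
glass_jar [([435.1, 244.1, 31.1, 37.4], 0.6), ([444.9, 189.4, 29.0, 19.9], 0.49)]
tape_roll []
tape_measure [([177.0, 200.3, 18.4, 22.6], 0.67)]
paint_tin [([218.4, 267.9, 33.0, 29.5], 0.59), ([398.4, 214.9, 40.9, 51.2], 0.22)]
```

```bash
python3 - <<'E'
from h import *
a=cv2.imread("pics/a.png")[120:290,150:470];b=cv2.imread("pics/b.png")[160:300,150:470]
cv2.imwrite("pics/a2.png",cv2.resize(a,None,fx=2.5,fy=2.5,interpolation=2));cv2.imwrite("pics/b2.png",cv2.resize(b,None,fx=2.5,fy=2.5,interpolation=2))
E
```

```text
(no output)
```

View pics/a2.png

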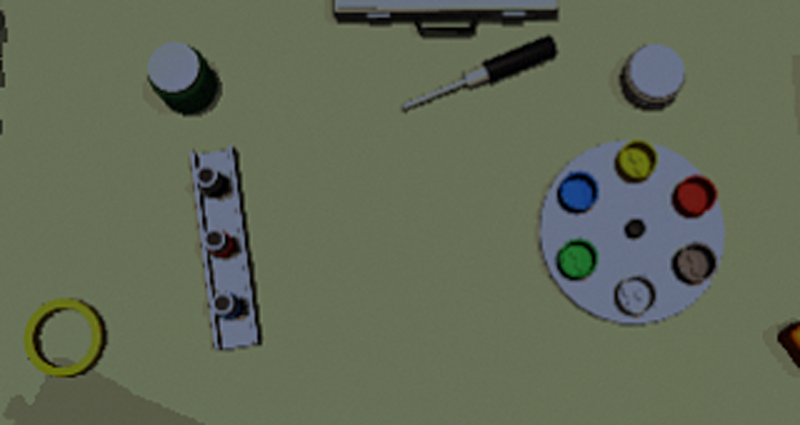

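View pics/b2.png

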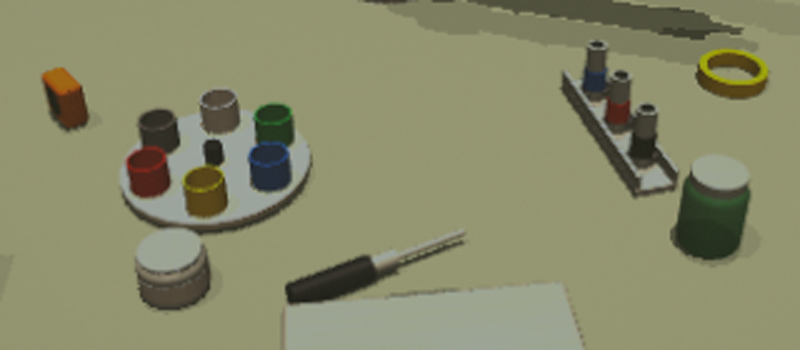

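The top view shows the rail stations with their mouths at about (233,190) black, (236,215) red and (240,240) blue. The turntable centre is about (404,211), with the blue cup at (380,196) and the red at (428,198). The scene view agrees.

```bash
python3 - <<'E'
from h import *
from scipy.optimize import least_squares
P=lambda x,y:(150+x/2.5,120+y/2.5)
Q=lambda x,y:(150+x/2.5,160+y/2.5)
def tri(a,b):
    r=least_squares(lambda p:np.r_[proj("top",p)-a,proj("scene",p)-b],[.5,0,.05]);return r.x.round(4),r.fun.round(1)
for n,a,b in [("black",(207,175),(647,109)),("red",(216,238),(621,76)),("blue",(224,300),(597,46)),("cupblue",(579,190),(270,152)),("cupred",(696,193),(148,158)),("knob",(634,228),(214,142)),("jar",(174,66),(721,174))]:
    print(n,*tri(P(*a),Q(*b)),at_z("top",*P(*a),.097).round(4))
for n,p in [("cupblue",(579,190)),("cupred",(696,193)),("yel",(637,158)),("green",(577,258)),("grey",(694,262)),("white",(635,294))]: print(n,at_z("top",*P(*p),.06).round(4))
print("disc",at_z("top",*P(632,230),.018))
for p in [(192,152),(236,148),(216,348),(260,345)]: print("rail",at_z("top",*P(*p),.032))
for n,p in [("tape",(65,338)),("shaft",(403,108)),("handle",(553,45))]: print(n,at_z("top",*P(*p),.02))
print(at_z("top",*P(335,15),.03),at_z("top",*P(555,15),.03))
E
```

```text
black [0.6018 0.272  0.0936] [-0.4 -0.1 -0.4  0.1] [0.6008 0.2701 0.097 ]
red [0.5229 0.26   0.0931] [-0.5 -0.1 -0.6  0.1] [0.522  0.2576 0.097 ]
blue [0.4463 0.2481 0.0943] [-0.3 -0.1 -0.3  0. ] [0.4459 0.2467 0.097 ]
cupblue [ 0.5824 -0.1939  0.0586] [-0.4  0.  -0.4 -0. ] [ 0.5753 -0.1894  0.097 ]
cupred [ 0.5763 -0.3434  0.059 ] [-0.4  0.  -0.3 -0. ] [ 0.5695 -0.3347  0.097 ]
knob [ 0.5344 -0.2655  0.0458] [-0.  0. -0. -0.] [ 0.5268 -0.2554  0.097 ]
jar [0.7424 0.3165 0.0954] [-0.5 -0.1 -0.4  0.1] [0.7415 0.3146 0.097 ]
cupblue [ 0.5822 -0.1949  0.06  ]
cupred [ 0.5762 -0.3443  0.06  ]
yel [ 0.6227 -0.2709  0.06  ]
green [ 0.4953 -0.189   0.06  ]
grey [ 0.4879 -0.3367  0.06  ]
white [ 0.4488 -0.2601  0.06  ]
disc [ 0.53599226 -0.26837125  0.018     ]
rail [0.64488365 0.3029096  0.032     ]
rail [0.64935686 0.24562263 0.032     ]
rail [0.39105561 0.26746983 0.032     ]
rail [0.39407825 0.21186736 0.032     ]
tape [0.40668349 0.46353661 0.02      ]
shaft [0.70307684 0.02775764 0.02      ]
handle [ 0.78739988 -0.17391542  0.02      ]
[0.82960754 0.11679993 0.03      ] [ 0.82592516 -0.17682709  0.03      ]
```

```bash
cat >> h.py <<'E'
from scipy.spatial.transform import Rotation as Rn
D=np.pi/180
def pose(p,h,t,s=1,e=.008):
    """TCP pose: point p on socket axis between pads, tips e beyond p; tool z at heading h, elevation t (0..-180)"""
    z=np.array([np.cos(t*D)*np.cos(h*D),np.cos(t*D)*np.sin(h*D),np.sin(t*D)]);y=s*np.array([-np.sin(h*D),np.cos(h*D),0])
    R=np.c_[np.cross(y,z),y,z]
    return (np.array(p)-z*(robot.tip_reach-e)).tolist(),Rn.from_matrix(R).as_euler("xyz",degrees=True).tolist()
E
python3 - <<'E'
from h import *
print(robot.tip_reach,robot.current_time_s(),robot.current_tool_pos(),robot.current_eef_rot(),robot.current_finger_gap())
def chk(n,p,hs,ts):
    for t in ts:
      for s in(1,-1):
        o=[h for h in hs if robot.inverse_kinematics(*pose(p,h,t,s)) is not None]
        print(n,t,s,o)
H=range(-180,180,15)
for n,p in(("red",(.523,.259,.085)),("redup",(.523,.259,.2)),("blue",(.446,.247,.085))): chk(n,p,[9+x for x in H],(-30,-40,-50))
chk("lay",(.5,.03,.016),H,(-120,-110,-130));chk("pick",(.5,.03,.015),H,(-60,-50))
chk("cupb",(.5822,-.195,.08),H,(-150,-140,-135));chk("cupr",(.5762,-.3443,.08),H,(-150,-140,-135))
print(robot.current_time_s())
E
```

```text
0.017 1.3 [0.24795299 0.49095193 0.24830583] [1.79998072e+02 1.40300751e-03 1.53207725e+02] 0.9978836452173312
red -30 1 [-96, -81, -66, -51, -36, -21, -6, 9, 24, 39, 54, 69, 84, 99, 114, 129, 144, 159]
red -30 -1 [-96, -81, -66, -51, -36, -21, -6, 9, 24, 39, 54, 69, 84, 99, 114, 129, 144, 159]
red -40 1 [-111, -96, -81, -66, -51, -36, -21, -6, 9, 24, 39, 54, 69, 84, 99, 114, 129, 144, 159, 174]
red -40 -1 [-111, -96, -81, -66, -51, -36, -21, -6, 9, 24, 39, 54, 69, 84, 99, 114, 129, 144, 159, 174]
red -50 1 [-171, -156, -141, -126, -111, -96, -81, -66, -51, -36, -21, -6, 9, 24, 39, 54, 69, 84, 99, 114, 129, 144, 159, 174]
red -50 -1 [-171, -156, -141, -126, -111, -96, -81, -66, -51, -36, -21, -6, 9, 24, 39, 54, 69, 84, 99, 114, 129, 144, 159, 174]
redup -30 1 [-96, -81, -66, -51, -36, -21, -6, 9, 24, 39, 54, 69, 84, 99, 114, 129, 144]
redup -30 -1 [-96, -81, -66, -51, -36, -21, -6, 9, 24, 39, 54, 69, 84, 99, 114, 129, 144]
redup -40 1 [-96, -81, -66, -51, -36, -21, -6, 9, 39, 54, 69, 84, 99, 114, 129, 144, 159]
redup -40 -1 [-96, -81, -66, -51, -36, -21, -6, 9, 39, 54, 69, 84, 99, 11
[... 2748 characters left out ...]
 -135 -1 [-180, -165, -150, -135, -120, -105, -90, -75, -60, 15, 30, 45, 60, 75, 90, 105, 120, 135, 150, 165]
cupr -150 1 [-180, -165, -150, -135, -120, -105, 30, 45, 60, 75, 90, 105, 120, 135, 150, 165]
cupr -150 -1 [-180, -165, -150, -135, -120, -105, 30, 45, 60, 75, 90, 105, 120, 135, 150, 165]
cupr -140 1 [-180, -165, -150, -135, -120, -105, -90, 30, 45, 60, 75, 90, 105, 120, 135, 150, 165]
cupr -140 -1 [-180, -165, -150, -135, -120, -105, -90, 30, 45, 60, 75, 90, 105, 120, 135, 150, 165]
cupr -135 1 [-180, -165, -150, -135, -120, -105, -90, 30, 45, 60, 75, 90, 105, 120, 135, 150, 165]
cupr -135 -1 [-180, -165, -150, -135, -120, -105, -90, 30, 45, 60, 75, 90, 105, 120, 135, 150, 165]
1.3
```

```bash
python3 - <<'E'
from h import *
ik=lambda *a:np.array(robot.inverse_kinematics(*pose(*a)))
Q=np.array(robot.current_joint_positions())
L=(.47,.03)
from itertools import product
for h,sr in product((98.7,),(1,-1)):
    q=ik((.5225,.259,.082),h,-30,sr);print("rail",sr,q.round(),np.abs(q-Q).max().round())
    qb=ik((.446,.247,.082),h,-30,sr);print("railblue",qb.round())
    for hl in range(-180,180,30):
        l=ik((*L,.018),hl,-120,sr);print(" lay",hl,l.round(),np.abs(l-q).max().round())
for s in(1,-1):
  for c,hc in product((("r",.5762,-.3443),("b",.5822,-.195)),(120,150,165)):
    k=ik((c[1],c[2],.082),hc,-150,s);o=[(hl,np.abs(ik((*L,.015),hl,-60,s)-k).max().round()) for hl in range(-180,180,30)];print(c[0],s,hc,k.round(),o)
E
```

```text
rail 1 [ -26.   51.   43.  102.  -82.   98. -119.] 117.0
railblue [ -27.   46.   43.  114.  -78.   95. -111.]
 lay -180 [ 18.  17. -30. 140. 112.  14. 152.] 271.0
 lay -150 [ 25.  18. -20. 136. -80.  12.  25.] 144.0
 lay -120 [-18.  28.  42. 127. -70.  52.  45.] 164.0
 lay -90 [-17.  37.  43. 113. -57.  68.  60.] 179.0
 lay -60 [-13.  41.  34. 100. -42.  76.  71.] 190.0
 lay -30 [-13.  44.  25.  91. -27.  80.  83.] 202.0
 lay 0 [-15.  44.  17.  86. -12.  81.  96.] 214.0
 lay 30 [-19.  43.  11.  89.   3.  78. 109.] 228.0
 lay 60 [-23.  38.   5.  97.  17.  69. 122.] 240.0
 lay 90 [-26.  32.   0. 109.  32.  58. 132.] 251.0
 lay 120 [-26.  25.  -2. 123.  49.  43. 142.] 261.0
 lay 150 [-23.  18.  -0. 135.  73.  25. 150.] 269.0
rail -1 [ -9.  44.  17. 101. -70.  81.  57.] 70.0
railblue [-16.  41.  27. 113. -73.  85.  66.]
 lay -180 [ 36.  23. -51. 140. 104.  22. -18.] 175.0
 lay -150 [  25.   18.  -20.  136.  -80.   12. -155.] 212.0
 lay -120 [ -34.   40.   64.  128.  -78.   68. -129.] 186.0
 lay -90 [ -29.   49.   64.  114.  -68.   83. -112.] 168.0
 lay -60 [-30.  55.  64. 101. -59.  93. 
[... 3961 characters left out ...]
  25. 140. 159.  44. -98.] [(-180, np.float64(194.0)), (-150, np.float64(207.0)), (-120, np.float64(220.0)), (-90, np.float64(230.0)), (-60, np.float64(240.0)), (-30, np.float64(247.0)), (0, np.float64(241.0)), (30, np.float64(91.0)), (60, np.float64(229.0)), (90, np.float64(216.0)), (120, np.float64(201.0)), (150, np.float64(186.0))]
b -1 165 [ -31.   49.   64.  142.  208.   62. -140.] [(-180, np.float64(235.0)), (-150, np.float64(249.0)), (-120, np.float64(261.0)), (-90, np.float64(272.0)), (-60, np.float64(281.0)), (-30, np.float64(288.0)), (0, np.float64(283.0)), (30, np.float64(129.0)), (60, np.float64(278.0)), (90, np.float64(265.0)), (120, np.float64(250.0)), (150, np.float64(235.0))]
```

```bash
cat >> h.py <<'E'
def back(p,h,t,d):
    z=np.array([np.cos(t*D)*np.cos(h*D),np.cos(t*D)*np.sin(h*D),np.sin(t*D)]);return np.array(p)-d*z
def up(p,d): return np.array(p)+[0,0,d]
def stat(m): print(m,round(robot.current_time_s(),2),np.round(robot.current_tool_pos(),4),"F",np.round(robot.current_contact_force(),1),"gap",round(robot.current_finger_gap(),3),np.round(robot.current_joint_positions()))
E
cat > pull.py <<'E'
from h import *
def pull(x,y,z=.082,h=98.7,t=-30,s=-1,e=.010):
    p=np.array([x,y,z]);P=lambda q:pose(q,h,t,s,e)
    b=back(p,h,t,.09)
    robot.move_to(*P(up(b,.11)));stat("over")
    fingers.gripper_to(.6,80)
    robot.line_to(*P(b),velocity=.25)
    stat("pre")
    print(robot.line_to(*P(p),velocity=.15,f_stop=12));stat("at")
    fingers.gripper_to(0,80);stat("grip")
    robot.line_to(*P(up(p,.03)),velocity=.06);stat("pulled")
    robot.line_to(*P(up(p,.16)),velocity=.3);stat("up")
E
python3 - <<'E'
from pull import *
pull(.5225,.259)
save("top","c",(150,120,470,290),2.5)
save("scene","d",(330,100,470,240),4)
E
```

```text
over 2.88 [0.5345 0.1782 0.2408] F [ 0.7 -0.2 -1.4] gap 0.999 [-17.  37.  39.  94. -69. 103.  48.]
pre 3.9 [0.5357 0.1759 0.1314] F [ 0.  -0.6  0.8] gap 0.598 [-15.  46.  37.  97. -72.  98.  58.]
False
at 4.65 [0.5241 0.2522 0.086 ] F [-0.3 -0.4 -0.2] gap 0.597 [-20.  48.  33. 102. -78.  91.  60.]
grip 5.0 [0.5243 0.2519 0.0862] F [ 0.  -1.8  2.6] gap 0.292 [-20.  48.  33. 102. -78.  91.  60.]
pulled 5.65 [0.5234 0.2534 0.1162] F [-0.2  0.  -2.2] gap 0.291 [-21.  45.  34. 101. -76.  92.  57.]
up 6.23 [0.523  0.2529 0.2455] F [-0.7  0.5 -3.1] gap 0.291 [-24.  33.  38.  98. -72.  96.  44.]
```

View pics/d.png

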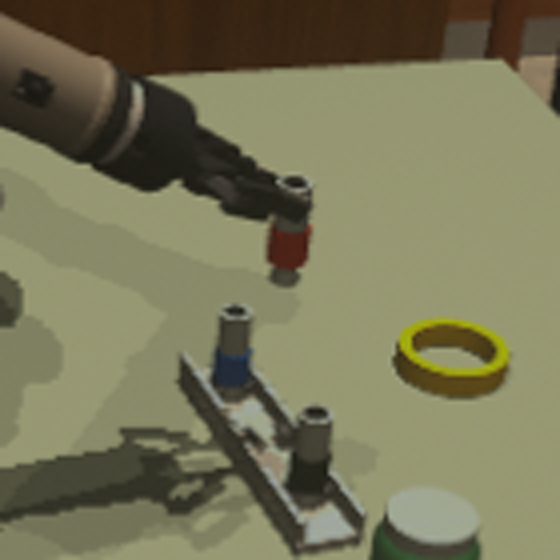

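Red is off the rail, held near its mouth, and the blue and black are undisturbed. Next I lay it on the shelf.

```bash
cat > lay.py <<'E'
from h import *
def lay(x=.47,y=.03,h=90,s=-1,e=.010):
    p=np.array([x,y,.018]);t=-120;P=lambda q:pose(q,h,t,s,e)
    robot.move_to(*P(up(p,.13)));stat("over")
    robot.line_to(*P(up(p,.02)),velocity=.2)
    print(robot.line_to(*P(p),velocity=.05,f_stop=6));stat("down")
    fingers.gripper_to(.6,80)
    robot.line_to(*P(back(p,h,t,.12)),velocity=.25);stat("clear")
E
python3 - <<'E'
from lay import *
lay()
save("top","e",(220,140,420,240),4)
for c in("top","scene"):
    vision.grab_frame(c);print([(np.round(r["rect"],1),round(r["p"],2)) for r in recognise("socket_red",c)])
    print(proj(c,(.47,.03,.015)),proj(c,(.47,-.04,.015)),proj(c,(.47,.045,.015)))
E
```

```text
over 7.47 [0.4689 0.0336 0.1531] F [-0.5 -0.  -2.5] gap 0.293 [-71.  33.  64. 105.  -0.  64. -10.]
True
down 8.58 [0.4705 0.0341 0.0255] F [-0.6  0.4  4.8] gap 0.292 [-65.  44.  55. 110.  -8.  50. -11.]
clear 9.58 [0.4692 0.093  0.1273] F [-0.3 -0.6 -0.5] gap 0.596 [-73.  38.  60. 103.  -4.  66. -14.]
[(array([321.6, 234.6,  25.3,  10.1]), 0.61)]
[311.38040988 233.73885875] [333.08067388 233.41156626] [306.7275955  233.80804453]
[(array([320.5, 210.6,  27.7,   7.8]), 0.54), (array([219. , 268.2,  31.2,  33.9]), 0.41)]
[325.5106959 206.4845528] [304.94182514 208.02583446] [329.89639335 206.15555368]
```

View pics/e.png

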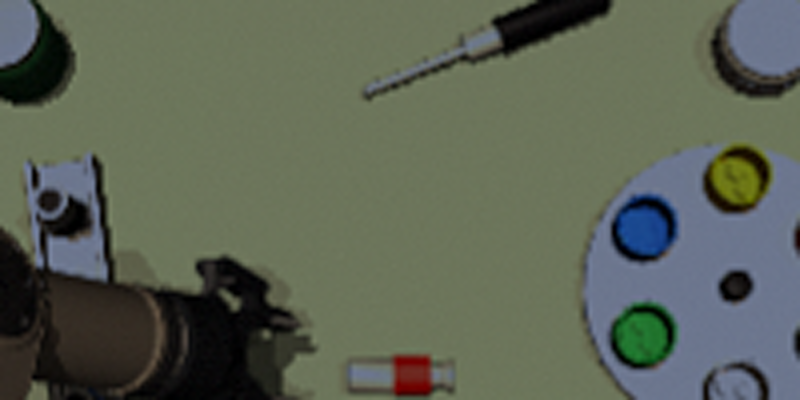

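The red socket lies flat with its mouth towards +y. It spans columns 307–334 on row 234, as predicted (x≈0.47, drive end y≈-0.042). I will regrasp it by the sleeve.

```bash
cat > cup.py <<'E'
from h import *
def best(p,hs,t,ss,e):
    q0=np.array(robot.current_joint_positions());o=[]
    for h in hs:
        for s in ss:
            q=robot.inverse_kinematics(*pose(p,h,t,s,e))
            if q is not None: o.append((np.abs(np.array(q)-q0).max(),h,s))
    return min(o)
def regrasp(x,yd,h=90,e=.008,g=.028):
    p=np.array([x,yd+g,.015]);t=-60
    c=np.array(robot.current_tool_pos());robot.line_to((c+[0,0,.08]).tolist(),velocity=.3)
    b=back(p,h,t,.10);_,_,s=best(up(b,.06),[h],t,(1,-1),e);P=lambda q:pose(q,h,t,s,e)
    robot.move_to(*P(up(b,.06)));stat("over")
    robot.line_to(*P(b),velocity=.25)
    print(robot.line_to(*P(p),velocity=.12,f_stop=10));stat("at")
    fingers.gripper_to(0,60);stat("grip")
    robot.line_to(*P(up(p,.17)),velocity=.3);stat("up")
    return s
def to_cup(x,y,s,hs,e=.008):
    p=np.array([x,y,.082]);t=-150
    d,h,_=best(up(p,.12),hs,t,(s,),e);print("cup h",h,d);P=lambda q:pose(q,h,t,s,e)
    robot.move_to(*P(up(p,.12)));stat("over")
    robot.line_to(*P(up(p,.055)),velocity=.2);stat("hover")
    return h
E
python3 - <<'E'
from cup import *
s=regrasp(.47,-.042);print("s",s)
h=to_cup(.5762,-.3443,s,range(110,180,10))
save("top","f",(370,150,470,250),5);save("scene","g",(150,130,310,270),5)
E
```

```text
over 11.38 [ 0.4698 -0.0666  0.1685] F [ 0.3 -0.   0.2] gap 0.602 [-14.  29.  54. 102. -46.  86.  54.]
False
at 12.75 [ 0.4706 -0.0194  0.0233] F [ 0.1 -0.2 -0.3] gap 0.601 [-14.  40.  46. 111. -57.  72.  64.]
grip 13.07 [ 0.4706 -0.0195  0.0236] F [-1.  -2.8  5.4] gap 0.33 [-14.  40.  46. 111. -57.  72.  64.]
up 13.79 [ 0.4689 -0.0178  0.1912] F [ 0.2  0.6 -3.3] gap 0.334 [-21.  25.  55. 103. -44.  85.  48.]
s -1
cup h 110 84.2195024403481
over 15.11 [ 0.5719 -0.3375  0.2053] F [-0.8 -0.6 -1.6] gap 0.33 [-45.  43.  70. 115.  40.  18.  -9.]
hover 15.66 [ 0.5731 -0.3378  0.1419] F [ 0.2 -0.8 -1.6] gap 0.329 [-43.  51.  67. 117.  46.  12. -22.]
```

View pics/g.png

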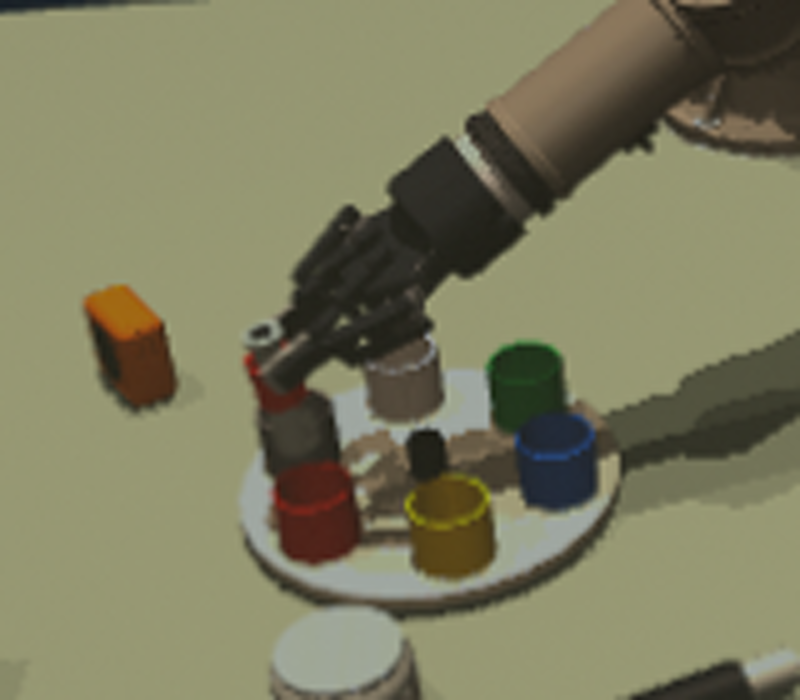

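The red socket is held drive end up, but the disc has turned: the red cup is now at crop (315,470) instead of (296,466), and the others have shifted too. The gripper probably brushed a cup, so I will lift and re-measure.

```bash
python3 - <<'E'
from h import *
c=np.array(robot.current_tool_pos());robot.line_to((c+[0,0,.12]).tolist(),velocity=.3);stat("up")
robot.pause(.3)
a=vision.grab_frame("top");b=vision.grab_frame("scene")
cv2.imwrite("pics/h_top.png",a[:,:,::-1]);cv2.imwrite("pics/h_sc.png",b[:,:,::-1])
f=lambda im,x0,y0,x1,y1,w:cv2.resize(im[y0:y1,x0:x1,::-1],(w,400),interpolation=2)
cv2.imwrite("pics/h.png",np.hstack([f(a,360,165,460,265,400),f(b,190,185,290,285,400)]))
f=cv2.imread("pics/f.png")
for c in("top","scene"): print([proj(c,(.576,-.344,z)).round(1) for z in(.06,.2)])
E
```

```text
up 16.32 [ 0.5733 -0.3382  0.2637] F [ 0.   1.1 -2.9] gap 0.331 [-45.  32.  68. 112.  47.  27.  -9.]
[array([428.3, 197.3]), array([440.3, 188.4])]
[array([208.6, 222.9]), array([200.8, 183.9])]
```

View pics/h.png

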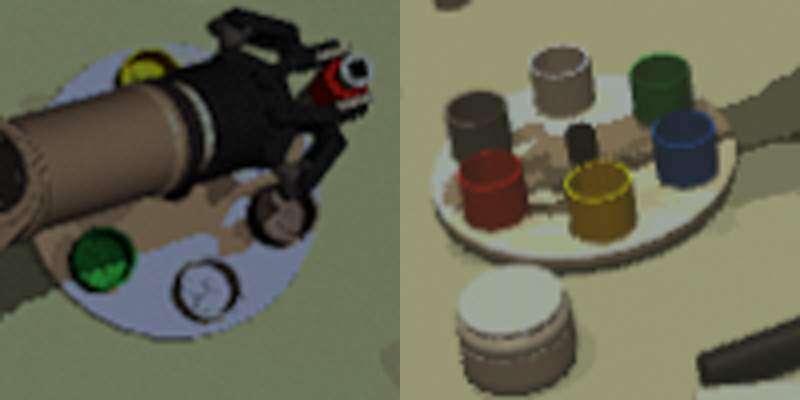

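```bash
python3 - <<'E'
from h import *
c=np.array([.535,-.2675])
S=lambda u,v:at_z("scene",190+(u-400)/4,185+v/4,.06)
T=lambda u,v:at_z("top",360+u/4,165+v/4,.06)
ref=dict(red=(.5762,-.3443),yel=(.6227,-.2709),blue=(.5822,-.195),green=(.4953,-.189),white=(.4488,-.26),grey=(.4879,-.3367))
for n,p in [("red",S(493,168)),("yel",S(600,184)),("blue",S(685,130)),("grey",S(478,107)),("white",S(561,65)),("green",S(661,73)),("grey",T(282,213)),("white",T(205,290)),("green",T(101,259))]:
    d=p[:2]-c;r=np.array(ref[n])-c;print(n,p.round(4),np.hypot(*d).round(4),(np.degrees(np.arctan2(d[1],d[0])-np.arctan2(r[1],r[0]))+180)%360-180)
E
```

```text
red [ 0.5991 -0.3276  0.06  ] 0.0879 18.665527383430913
yel [ 0.6292 -0.2455  0.06  ] 0.0967 15.361270994752942
blue [ 0.5686 -0.1826  0.06  ] 0.0913 11.465696471561216
grey [ 0.516  -0.3476  0.06  ] 0.0823 20.907732816693
white [ 0.4637 -0.2851  0.06  ] 0.0734 18.832887323053797
green [ 0.4865 -0.2025  0.06  ] 0.0811 9.897927418206365
grey [ 0.5085 -0.3471  0.06  ] 0.0839 15.857709240050099
white [ 0.4487 -0.2829  0.06  ] 0.0876 15.127639638330095
green [ 0.4744 -0.2022  0.06  ] 0.0891 16.032010367089867
```

```bash
python3 - <<'E'
from h import *
p=(.5953,-.3302,.082)
q0=np.array(robot.current_joint_positions())
for h in range(90,200,10):
  for t in(-150,):
    a=[robot.inverse_kinematics(*pose(up(p,d),h,t,-1)) for d in(0,.1)]
    if None not in a: print(h,np.round(a[0]),np.round(a[1]),np.abs(a[1]-q0).max().round())
E
```

```text
Traceback (most recent call last):
ValueError: The truth value of an array with more than one element is ambiguous. Use a.any() or a.all()
```

```bash
python3 - <<'E'
from h import *
p=(.5953,-.3302,.082)
q0=np.array(robot.current_joint_positions())
for h in range(90,200,10):
  for t in(-150,):
    a=[robot.inverse_kinematics(*pose(up(p,d),h,t,-1)) for d in(0,.1)]
    if all(x is not None for x in a): print(h,np.round(a[0]),np.round(a[1]),np.abs(a[1]-q0).max().round())
E
```

```text
90 [-33.  57.  52.  98.  29.  41. -22.] [-35.  48.  55.  96.  31.  47. -14.] 20.0
100 [-37.  56.  56. 107.  37.  27. -25.] [-39.  45.  59. 105.  37.  35. -15.] 12.0
110 [-37.  52.  55. 115.  68.  18. -48.] [-43.  44.  65. 113.  46.  21. -17.] 11.0
120 [ -3.  35.  11. 121. 109.  43. -66.] [-36.  32.  54. 120.  90.  20. -48.] 42.0
130 [ 19.  33. -10. 126. 128.  48. -66.] [ 10.  19.   1. 124. 114.  36. -51.] 67.0
140 [ 35.  33. -20. 129. 145.  48. -67.] [ 26.  18. -10. 127. 135.  31. -59.] 88.0
150 [ 60.  38. -41. 130. 158.  46. -56.] [ 61.  21. -41. 128. 151.  29. -56.] 109.0
160 [ 75.  44. -51. 129. 170.  38. -48.] [ 77.  26. -51. 127. 173.  22. -63.] 126.0
170 [ 89.  53. -62. 125. 175.  26. -33.] [ 90.  34. -61. 123. 194.  14. -67.] 146.0
180 [ 93.  55. -62. 120. 198.  12. -47.] [  -2.   37.   65.  121.  249.   72. -144.] 201.0
190 [   6.   59.   64.  117.  242.   93. -137.] [  75.   29.  -30.  112.  -80.   36. -142.] 133.0
```

```bash
python3 - <<'E'
from h import *
p=np.array((.5953,-.3302,.082));P=lambda q:pose(q,90,-150,-1)
robot.move_to(*P(up(p,.13)))
robot.line_to(*P(up(p,.05)),velocity=.2);stat("hover")
a=vision.grab_frame("top");b=vision.grab_frame("scene")
cv2.imwrite("pics/i_top.png",a[:,:,::-1]);cv2.imwrite("pics/i_sc.png",b[:,:,::-1])
f=lambda im,x0,y0,x1,y1,w:cv2.resize(im[y0:y1,x0:x1,::-1],(w,400),interpolation=2)
cv2.imwrite("pics/i.png",np.hstack([f(a,360,165,460,265,400),f(b,190,165,290,265,400)]))
print([proj("scene",up(p,d)).round(1) for d in(-.022,-.007,.05,.078)])
E
```

```text
hover 17.73 [ 0.5949 -0.3235  0.1383] F [ 0.  -0.8 -1.7] gap 0.328 [-34.  53.  54.  97.  30.  44. -18.]
[array([212.5, 226.3]), array([211.7, 222.3]), array([208.7, 206.7]), array([207.1, 198.8])]
```

View pics/i.png

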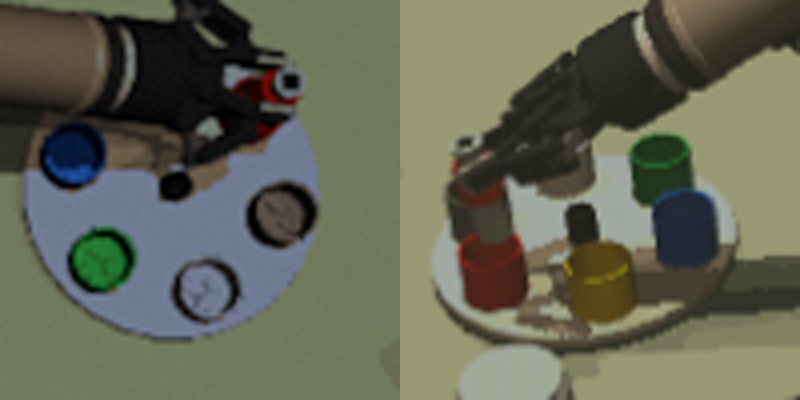

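The disc hasn't moved since, and the socket mouth is centred over the red cup (scene, mouth ≈(493,238), rim ≈(493,248)). I will lower and release.

```bash
python3 - <<'E'
from h import *
p=np.array((.5953,-.3302,.082));P=lambda q:pose(q,90,-150,-1)
print(robot.line_to(*P(up(p,-.002)),velocity=.06,f_stop=5));stat("down")
fingers.gripper_to(.55,60);stat("open")
robot.line_to(*P(back(p,90,-150,.06)),velocity=.15)
c=np.array(robot.current_tool_pos());robot.line_to((c+[0,0,.1]).tolist(),velocity=.3);stat("up")
E
cat > t.py <<'E'
from pull import *
from lay import lay
pull(.4455,.2475);
lay(.45,.05)
a=vision.grab_frame("top");b=vision.grab_frame("scene")
f=lambda im,x0,y0,x1,y1,w:cv2.resize(im[y0:y1,x0:x1,::-1],(w,400),interpolation=2)
cv2.imwrite("pics/j.png",np.hstack([f(a,270,165,450,265,720)]));cv2.imwrite("pics/k.png",f(b,150,140,350,240,800))
cv2.imwrite("pics/jf.png",a[:,:,::-1]);cv2.imwrite("pics/kf.png",b[:,:,::-1])
E
python3 - <<'E'
from h import *
# approach check: joint path from here to blue rail pre-pose, via high pose
for h in (98.7,): print(np.round(robot.inverse_kinematics(*pose(up(back((.4455,.2475,.082),h,-30,.09),.11),h,-30,-1,.010))))
E
```

```text
True
down 18.25 [ 0.5958 -0.3231  0.124 ] F [ 0.4 -0.9 -1.4] gap 0.325 [-34.  54.  53.  98.  30.  43. -19.]
open 18.57 [ 0.5955 -0.322   0.123 ] F [-0.3 -0.5  0.3] gap 0.552 [-34.  54.  53.  98.  29.  43. -19.]
up 19.56 [ 0.5945 -0.2724  0.2185] F [ 0.1  0.2 -0.6] gap 0.549 [-40.  45.  56.  95.  30.  54. -14.]
[-18.  29.  42. 106. -64. 100.  53.]
```

The force stop came 36 mm early and I released there, so I need to look right away.

```bash
python3 - <<'E'
from h import *
a=vision.grab_frame("top");b=vision.grab_frame("scene")
f=lambda im,x0,y0,x1,y1,w:cv2.resize(im[y0:y1,x0:x1,::-1],(w,400),interpolation=2)
cv2.imwrite("pics/l.png",np.hstack([f(a,360,165,460,265,400),f(b,190,165,290,265,400)]))
for c in("top","scene"):
    vision.grab_frame(c);print([(np.round(r["rect"],1),round(r["p"],2)) for r in recognise("socket_red",c)])
E
```

```text
[]
[(array([214.1, 224.6,  17. ,  22.5]), 0.76)]
```

View pics/l.png

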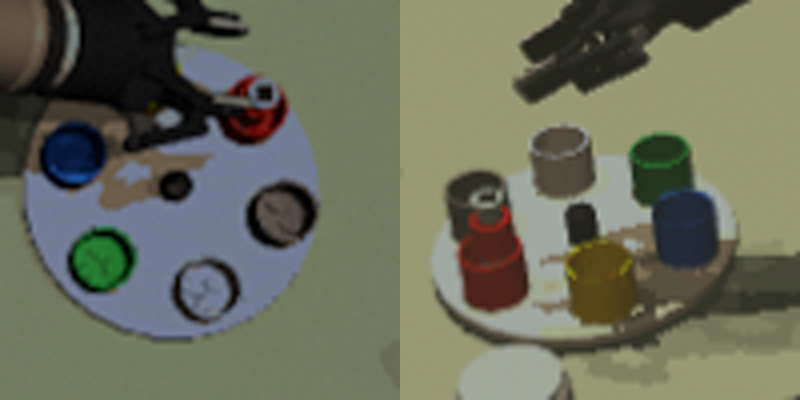

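The red socket dropped into its cup and stands drive end up: top crop (264,93), scene (487,200), with the sleeve above the rim. Now the blue one, with a less touchy force stop.

```bash
sed -i 's/f_stop=12/f_stop=15/' pull.py; sed -i 's/f_stop=6/f_stop=8/' lay.py; python3 t.py; python3 - <<'E'
from h import *
print("bluecup",at_z("top",360+72/4,165+155/4,.06))
for c in("top","scene"):
    vision.grab_frame(c);print([(np.round(r["rect"],1),round(r["p"],2)) for r in recognise("socket_blue",c)])
    print([proj(c,(.45,.05+d,.015)).round(1) for d in(-.07,.015)])
E
```

```text
over 21.52 [0.458  0.1643 0.2399] F [ 1.   0.4 -0.7] gap 0.547 [-18.  30.  42. 106. -64. 100.  53.]
pre 22.33 [0.4586 0.1644 0.1312] F [0.4 0.  0.3] gap 0.596 [-15.  40.  38. 109. -68.  96.  65.]
False
at 23.08 [0.4471 0.2409 0.086 ] F [-0.4 -0.4 -0.7] gap 0.602 [-21.  43.  34. 114. -75.  89.  67.]
grip 23.43 [0.4472 0.2406 0.086 ] F [ 0.1 -2.5  2.8] gap 0.291 [-21.  43.  34. 114. -75.  89.  67.]
pulled 24.08 [0.4464 0.2418 0.1161] F [-0.5  0.5 -2.5] gap 0.295 [-22.  39.  35. 114. -74.  89.  64.]
up 24.67 [0.4459 0.2415 0.2454] F [-0.1 -0.2 -2. ] gap 0.297 [-26.  26.  40. 110. -68.  93.  48.]
over 25.93 [0.4486 0.0528 0.1531] F [-0.1 -0.5 -2.1] gap 0.293 [-62.  24.  43. 106.  13.  67. -26.]
True
down 27.04 [0.4505 0.0541 0.0257] F [-0.8  1.2  5.3] gap 0.294 [-58.  36.  39. 112.   7.  51. -28.]
clear 28.04 [0.4493 0.1128 0.1273] F [-1.3  0.2  0. ] gap 0.603 [-64.  29.  40. 103.   9.  68. -30.]
bluecup [ 0.55737894 -0.18250867  0.06      ]
[(array([313.5, 241. ,  28.7,   5.4]), 0.78)]
[array([327. , 239.7]), array([300.6, 240.1])]
[(array([322.1, 204.4,  26.9,  12.2]), 0.58)]
[array([310.3, 204.3]), array([334.9, 202.5])]
```

View pics/j.png

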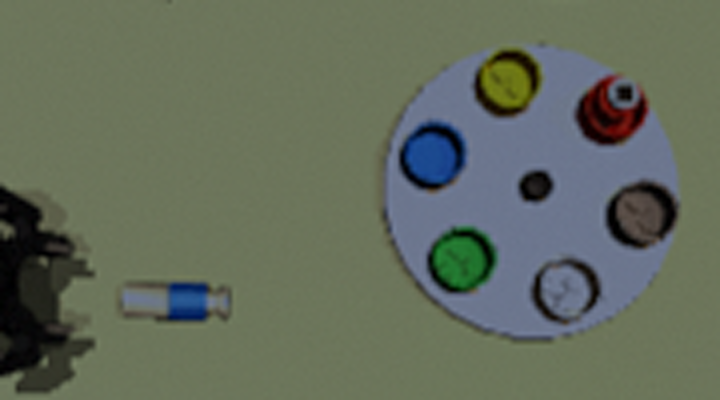

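Blue lies flat, mouth towards +y, columns 300–328 on row 240; the blue cup is empty at crop (432,155). I will rotate the socket well clear of the disc, then move over the cup at height.

```bash
python3 - <<'E'
from cup import *
s=regrasp(.4495,-.0222);print("s",s)
p=np.array((.559,-.1835,.082))
w=np.array((.50,.05,.26))
for h in (90,100,110,80):
    a=[robot.inverse_kinematics(*pose(q,h,-150,s)) for q in(w,up(p,.14),up(p,.05),p)]
    print(h,[None if x is None else np.round(x).tolist() for x in a])
    if all(x is not None and x[5]>18 for x in a): break
P=lambda q:pose(q,h,-150,s)
robot.move_to(*P(w));stat("way")
robot.line_to(*P(up(p,.14)),velocity=.25)
robot.line_to(*P(up(p,.045)),velocity=.2);stat("hover")
print("h",h)
a=vision.grab_frame("top");b=vision.grab_frame("scene")
f=lambda im,x0,y0,x1,y1,w:cv2.resize(im[y0:y1,x0:x1,::-1],(w,400),interpolation=2)
cv2.imwrite("pics/m.png",np.hstack([f(a,360,165,460,265,400),f(b,190,165,290,265,400)]))
E
```

```text
over 30.05 [ 0.4491 -0.047   0.1688] F [0.5 0.4 0.2] gap 0.601 [  7.  19.  22. 105. -34.  76.  43.]
False
at 31.43 [0.4503 0.0005 0.0234] F [ 1.2 -1.   0.3] gap 0.603 [  6.  30.  17. 115. -44.  58.  53.]
grip 31.75 [0.4502 0.0005 0.0236] F [-0.2 -2.2  5.6] gap 0.332 [  6.  30.  17. 115. -44.  58.  53.]
up 32.47 [0.4483 0.0016 0.1911] F [-0.1  0.4 -1.8] gap 0.329 [  2.  15.  21. 107. -34.  75.  36.]
s -1
90 [[-38.0, 32.0, 1.0, 88.0, 44.0, 101.0, -45.0], [-29.0, 32.0, 21.0, 98.0, 50.0, 75.0, -34.0], [-32.0, 40.0, 25.0, 101.0, 48.0, 66.0, -41.0], [-34.0, 46.0, 28.0, 101.0, 46.0, 61.0, -43.0]]
way 33.74 [0.4994 0.056  0.2635] F [-0.2 -0.8 -1.4] gap 0.328 [-38.  33.   1.  88.  44. 101. -45.]
hover 35.49 [ 0.5599 -0.1751  0.1324] F [ 0.7  0.4 -1.5] gap 0.33 [-20.  39.   8. 100.  56.  73. -47.]
h 90
```

View pics/m.png

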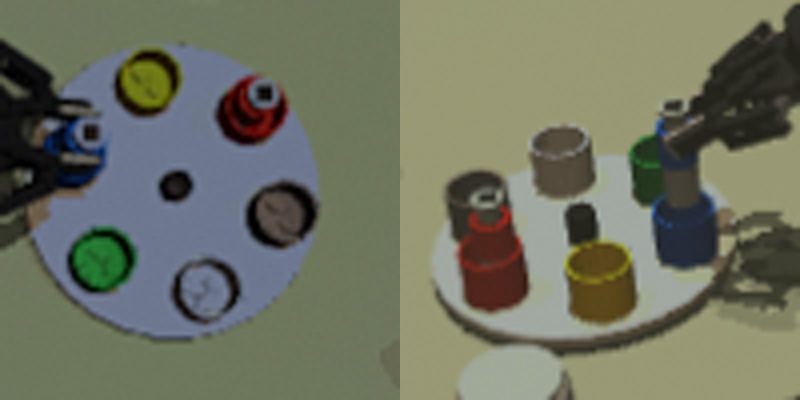

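The disc has not moved (all cups in the same place). The blue socket is upright with its mouth centred over the blue cup: scene mouth ≈(684,203), cup centre ≈(685,205).

```bash
python3 - <<'E'
from h import *
p=np.array((.559,-.1835,.082));P=lambda q:pose(q,90,-150,-1)
print(robot.line_to(*P(p),velocity=.06,f_stop=12));stat("down")
if robot.current_tool_pos()[2]<.096:
    fingers.gripper_to(.55,60);stat("open")
    robot.line_to(*P(back(p,90,-150,.07)),velocity=.15)
    c=np.array(robot.current_tool_pos());robot.line_to((c+[0,.05,.15]).tolist(),velocity=.3);stat("up")
a=vision.grab_frame("top");b=vision.grab_frame("scene")
f=lambda im,x0,y0,x1,y1,w,h:cv2.resize(im[y0:y1,x0:x1,::-1],(w,h),interpolation=2)
cv2.imwrite("pics/n.png",np.vstack([f(a,160,130,470,280,800,387),np.zeros((5,800,3),np.uint8),f(b,150,170,470,250,800,200)]))
E
```

```text
False
down 36.49 [ 0.5591 -0.1762  0.0874] F [-0.1  1.1  4.5] gap 0.332 [-20.  43.   8. 101.  57.  70. -51.]
open 36.81 [ 0.559  -0.1757  0.0862] F [-0.8 -0.   0.1] gap 0.552 [-20.  43.   8. 101.  57.  70. -51.]
up 38.1 [ 0.558  -0.0669  0.271 ] F [-0.7 -0.1 -0.6] gap 0.546 [-28.  31.   5.  89.  50.  92. -37.]
```

View pics/n.png

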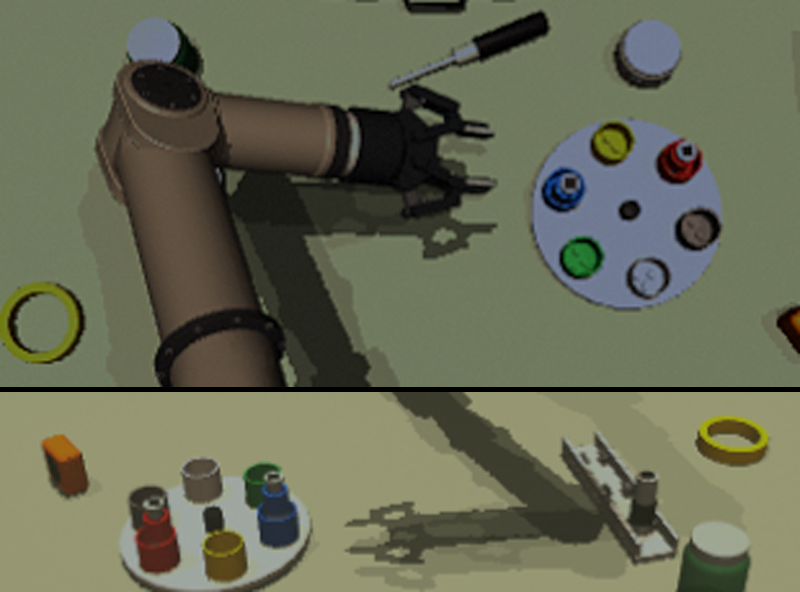

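Both sockets stand drive end up in their own cups: red at scene (157,535), blue at (277,510). The black one is still on the rail at (646,500). The other things are where they were, and the arm is clear.

```bash
python3 -c "
from h import *
workorder.close_job();print(robot.current_time_s())"
```

```text
the job is handed in; nothing more can be done
the job is handed in; nothing more can be done
```

I pulled the red socket, then the blue one, off the rail. Each was laid on the shelf, regrasped by the sleeve and placed in the cup of its own colour, drive end up. I handed the job in shortly after 38 s on the robot's clock.

**Last checks:** The final pictures from both cameras show the red and blue sockets upright in their cups and the black one still on the rail. The jar, tape roll, screwdriver and tape measure look undisturbed. The paint tin shows in place in the top view. The arm was clear of everything.

**What did not go to plan:**
- **Disc turned:** the turntable turned about 16° while I carried the red socket over it. The cause was not seen; most likely the socket or gripper brushed a cup. I measured the cups again before placing.
- **Red socket dropped:** the force stop triggered early and I released the red socket about 36 mm above its lowest position. It fell into its cup, and the pictures showed it standing correctly there.
- **Blue socket:** it was placed without a stop and the disc did not move again.

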